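# Size a pipe stem in the sprung hole gauge

### The job

Draw the customer's stem out of the single wooden block and size it in the hole gauge: step through the holes, pressing its foot gently into them and never forcing it (do not bottom the sprung plate), until you have found the tightest hole it passes through and felt the next smaller hole refuse it. Then leave the stem standing upright in that tightest hole, fully home with its collar resting on the plate, let go, and leave the two stock stems in the black rack and everything else on the counter where they are.

Things in the scene. Friction and masses are not known exactly. Their poses are not given: they have to be found in the camera images.
- gauge: Hole gauge, fixed: dark steel base 100 x 240 x 12 mm; over it on four sprung posts a level aluminium plate 90 x 230 x 10 mm, top 105 mm above the counter. Origin: centre of the base's underside; z up, y along the row of four holes towards the wider ones, at y = -69, -23, +23, +69 mm. Free depth for the whole shank under the plate.
- plate (a joint): How far the gauge's plate is pressed down on its springs, m: 0 at rest, 0.010 on its stops. It starts to sink at about 1.3 N and yields about 1 mm for each further 1.5 N; it is on its stops at about 16 N.
- hole0 (a point): Centre of the mouth of the gauge's narrowest hole, at the plate's top face; it moves with the plate; z up. Straight through the 10 mm plate. Each hole is 3 mm wider than the last. Each stem passes one hole with 1.2 mm to spare in diameter; the next smaller is 1.8 mm too small for it.
- hole1 (a point): Centre of the mouth of the gauge's second narrowest hole, at the plate's top face; it moves with the plate; z up. Straight through the 10 mm plate. Each hole is 3 mm wider than the last. Each stem passes one hole with 1.2 mm to spare in diameter; the next smaller is 1.8 mm too small for it.
- hole2 (a point): Centre of the mouth of the gauge's second widest hole, at the plate's top face; it moves with the plate; z up. Straight through the 10 mm plate. Each hole is 3 mm wider than the last. Each stem passes one hole with 1.2 mm to spare in diameter; the next smaller is 1.8 mm too small for it.
- hole3 (a point): Centre of the mouth of the gauge's widest hole, at the plate's top face; it moves with the plate; z up. Straight through the 10 mm plate. Each hole is 3 mm wider than the last. Each stem passes one hole with 1.2 mm to spare in diameter; the next smaller is 1.8 mm too small for it.
- stand: Wooden block 70 x 70 x 90 mm, fixed, with one wide upright hole (24 mm) in the middle of its top: the stem in it is the customer's, hanging by its collar. Origin: centre of its underside, z up.
- rack: Black rack block 70 x 160 x 90 mm, fixed, with two holes at y = -40 and +40 mm in which the two stock stems hang. Origin: centre of its underside, z up, y along its length.
- stem_a: One of three steel pipe stems, alike from above; which stands where varies. Origin: centre of its collar's underside, z up. Above it: collar 34 mm across, 6 mm high, then the round head to grip, 22 mm across, up to z = 45 mm. Below: straight round shank 75 mm long, foot chamfered 1.2 mm; its diameter, not told, differs by 3 mm between stems and is hidden in the block. About 150 g.
- stem_b: One of three steel pipe stems, alike from above; which stands where varies. Origin: centre of its collar's underside, z up. Above it: collar 34 mm across, 6 mm high, then the round head to grip, 22 mm across, up to z = 45 mm. Below: straight round shank 75 mm long, foot chamfered 1.2 mm; its diameter, not told, differs by 3 mm between stems and is hidden in the block. About 150 g.
- stem_c: One of three steel pipe stems, alike from above; which stands where varies. Origin: centre of its collar's underside, z up. Above it: collar 34 mm across, 6 mm high, then the round head to grip, 22 mm across, up to z = 45 mm. Below: straight round shank 75 mm long, foot chamfered 1.2 mm; its diameter, not told, differs by 3 mm between stems and is hidden in the block. About 150 g.
- adapter_big: Loose black rubber ring, 42 mm across, 16 mm high; bystander. Origin: centre of its underside.
- adapter_small: Loose black rubber ring, 34 mm across, 14 mm high; bystander. Origin: centre of its underside.
- driver: Screwdriver lying on the counter; bystander. Origin: underside, near its middle.
- carton_blue: Small blue carton 50 x 85 x 50 mm; bystander. Origin: centre of its underside.
- carton_green: Green carton 45 x 70 x 90 mm; bystander. Origin: centre of its underside.
- jar: Black jar, 72 mm across, 85 mm tall; bystander. Origin: centre of its underside.
- watch: Wrist watch on a grey cushion 60 x 50 x 40 mm; bystander. Origin: centre of its underside.
Not all that is in view belongs to the job. What is shaped like the stem_c but yellow is not meant.

How it is judged:
By the outcome, as a careful person would: the job done as asked, in the order asked, and still so for the second after the job is handed in, with the robot touching nothing.
It also fails if it takes over 67 s, if anything falls off the work surface, if the arm or the gripper's body presses on something with over 40 N, if the wrist force passes 120 N, or if a joint passes its speed limit or range.

### The arm

A 6-joint arm with a two-finger parallel gripper is mounted at the origin on the work surface. World frame = base frame: x ahead of the robot, y to its left, z up, the work surface at z = 0. Lengths are in mm, angles in rad, forces in N, time in s.
With the tool pointing down it reaches from about 350 to 875 mm from the base axis. Payload 4.2 kg.
Tool frame: the origin (TCP) lies on the centre line of the jaws, within the pads' length; the fingertips stand 14 mm ahead of it and the grasp point (between the pads) lies 5 mm behind it (tcp_to_tips is the distance from the TCP to the fingertips, in mm); z points along the fingers, y is the direction in which the jaws open and shut (so a half turn about z gives the same grasp; the last joint's range is limited). The gripper opens to 85 mm and grips with 20 to 120 N. Pads are 22 mm wide; open, the fingers measure 114 mm over their backs; the gripper's body (76 mm by 85 mm) begins 54 mm behind the grasp point. The pads swing forward as they close: fully open they stand 13 mm farther back than shut.
Start: joints at [1.37, 0.385, 0.008, 0, -1.194, -0.259], TCP at [277.322, 560.082, 220.312] pointing down, gripper open.
Joint ranges: [-3.14, 3.14], [-1.21, 2.06], [-1.07, 1.41], [-3.16, 2.05], [-2.99, -0.16], [-3.1, 3.1]. Speed limits (rad/s): [2.79, 2.79, 3.14, 3.14, 3.14, 3.14].

### API

Orientations are given as a unit quaternion [x, y, z, w].
In Python, from bench import read_state, get_image, job_done, tcp_to_tips gives the robot as it stands. The module is installed in compiled form; this text tells all that it offers.
- The arm moves only by the tool play_rows, never from a script. Its argument "targets" is a list of rows, each an object of numbers: "gripper": the gripper's target within -1 to 1 (shut at 1, half-way at 0, fully open at -1); "tx", "ty", "tz": the shift along the tool's x, y, z scaled (see below); "spin": the turn about the tool's z scaled (see below). A call has 1 to 12 rows; each row is the pose to reach, as a shift and turn from the pose commanded when the call began, along the tool's axes at that moment; what a row does not reach only later rows make up. The controller multiplies each number of a shift by 0.25 m and each number of a turn by pi/4 rad. A row lasts 1/8 s, in which the tool goes at most 62.5 mm and 10.7 degrees, less where a joint would pass 70% of its speed; a pose out of reach is approached as far as the arm can. A call with a number of a shift or a turn outside -1 to 1 is refused whole. A call with a gripper value outside its range is refused whole. The fingers move at their own pace and stop on an object; the grip force is fixed at half the most. Time passes only in rows, so rows that repeat a pose let the fingers close. It gives the time, the measured TCP pose, the force and the opening at its end, in the units of the state.
- read_state(): the state, without advancing time (a new reading comes with each control period).
- get_image(name): name is "side" or "top"; returns a dict with "frame" (400x640x3 uint8, red, green, blue), "depth" (400x640 float32, mm along the optical axis (not along the pixel's ray), 0 where there is no reading), "mtx" (3x3 intrinsics, pixels), "world_to_cam" (4x4, takes a point from world to camera coordinates). Camera axes: x right, y up, looking along -z (the intrinsics and any distortion apply to the point x, -y, -z); pixel columns grow to the right and rows downward; lengths in mm; the calibration is good to about 2 mm. A picture is of the moment at which its call begins.
- job_done(): hands the job in, once; it reports no verdict.
The state is a dict: "clock": time; "joints": joint angles; "joint_vel": joint speeds; "joint_efforts": joint torques, N m; "position": TCP position; "ee_rot": TCP orientation; "contact_force": force on the tool from outside, world axes, zero at the start; "wrist_torque": the same for the moment, N m; "gripper_width": finger opening in mm.
Only numpy, scipy, OpenCV 4.12 (cv2) and the standard library are available. Lean on these libraries where they do the work, as an engineer would, in place of code of your own. Each camera call takes 0.05 s, during which the arm holds its last target.

## Working session

There is one attempt and no reset: what is moved stays moved. The work goes in short steps, Python scripts to look and compute and a tool call to move; the robot and the scene stay as the last step left them, time stands still between calls to the robot, and variables do not carry over. Pictures are saved under pics/ and viewed, and the job is handed in when it is done.

Besides the shell and the picture viewer there is one more tool, called after ">>>" as a command line: name --argument value ..., lists and objects as JSON in quotes. play_rows: Moves the arm, as the interface text tells. Its arguments: {"type":"object","properties":{"targets":{"type":"array","items":{"type":"object","properties":{"gripper":{"type":"number"},"tx":{"type":"number","minimum":-1,"maximum":1},"ty":{"type":"number","minimum":-1,"maximum":1},"tz":{"type":"number","minimum":-1,"maximum":1},"spin":{"type":"number","minimum":-1,"maximum":1}}}}},"required":["targets"]}

```bash
mkdir -p pics
python3 - <<'E'
from bench import *
import cv2,numpy as np
s=read_state(); print(s); print(tcp_to_tips)
for n in("side","top"):
    g=get_image(n); cv2.imwrite(f"pics/{n}0.png",g["frame"][:,:,::-1]); np.savez(f"{n}0.npz",**g)
    print(n,g["mtx"],g["world_to_cam"], [k for k in g])
E
```

```text
{'clock': 0.0, 'joints': array([ 1.36958207e+00,  3.85538803e-01,  6.58908354e-03, -4.56715508e-04,
       -1.19396054e+00, -2.58602446e-01]), 'joint_vel': array([-6.17477245e-04, -8.12238277e-05, -9.74284750e-05,  4.80072876e-04,
       -1.21485343e-03,  1.69994184e-03]), 'joint_efforts': array([ 7.93078857e-05, -3.92288625e+01,  1.88390905e+01,  4.18587148e+00,
       -4.71942229e-03, -2.89868396e-08]), 'position': array([277.08867741, 559.54092501, 219.22420073]), 'ee_rot': array([ 9.73667515e-01, -2.27970191e-01, -1.81833956e-04,  1.06261811e-03]), 'contact_force': array([ 0.0217251 , -0.32563861, -0.12242539]), 'wrist_torque': array([-0.01412381,  0.01553043,  0.00318868]), 'gripper_width': 85.36249905044181}
14.0
side [[398.14549246   0.         328.76268572]
 [  0.         398.14549246 200.41177285]
 [  0.           0.           1.        ]] [[ 8.31506198e-01 -5.55425799e-01  9.98125886e-03 -5.03589231e+02]
 [ 4.24755657e-01  6.47259623e-01  6.32959408e-01 -2.59339845e+02]
 [-3.58022451e-01 -5.22070075e-01  7.74120638e-01 -8.30381412e+02]
 [ 0.00000000e+00  0.00000000e+00  0.00000000e+00  1.00000000e+00]] ['frame', 'depth', 'mtx', 'world_to_cam']
top [[472.01322125   0.         325.95306104]
 [  0.         472.01322125 207.02088213]
 [  0.           0.           1.        ]] [[-2.67991729e-02 -9.99637811e-01  2.45985203e-03 -3.69595707e+01]
 [ 9.96072996e-01 -2.64957251e-02  8.44781810e-02 -5.86570715e+02]
 [-8.43824084e-02  4.71413756e-03  9.96422293e-01 -1.12424445e+03]
 [ 0.00000000e+00  0.00000000e+00  0.00000000e+00  1.00000000e+00]] ['frame', 'depth', 'mtx', 'world_to_cam']
```

View pics/side0.png

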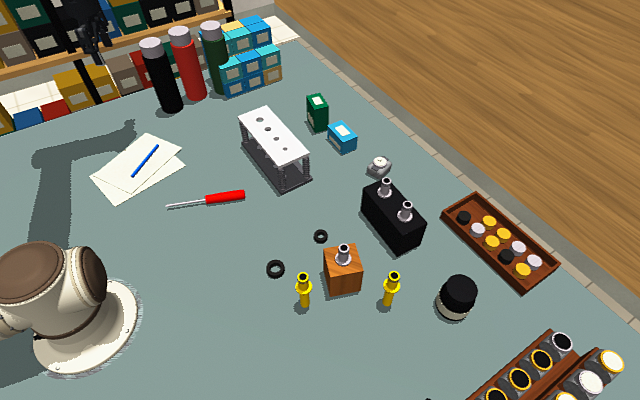

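View pics/top0.png

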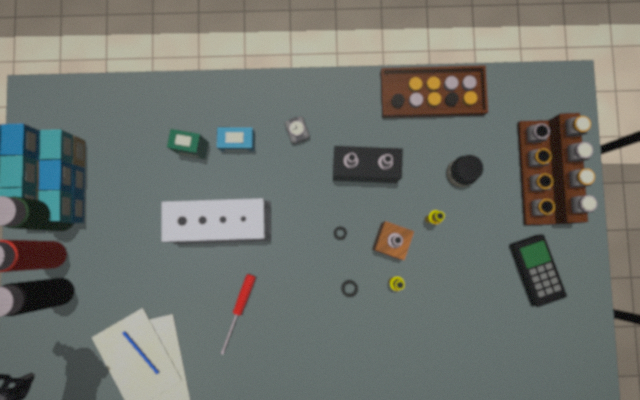

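The side picture shows the wooden block with its steel stem at about (343,255), two yellow look-alikes at (303,290) and (392,288), the gauge at (273,145), and the rack at (393,215). In the top picture they are: block stem (396,240), yellow (436,216) and (397,284), gauge holes (182..243,220), widest on the left, rack stems (351,160) and (386,161).

```bash
cat > h.py <<'E'
import numpy as np,cv2
def load(n,i=0): return dict(np.load(f"{n}{i}.npz"))
def plane(g,u,v,z):
    K=g["mtx"];T=g["world_to_cam"];R=T[:3,:3];t=T[:3,3]
    d=np.array([(u-K[0,2])/K[0,0],-(v-K[1,2])/K[1,1],-1.])
    D=R.T@d;C=-R.T@t
    return C+D*(z-C[2])/D[2]
def proj(g,p):
    K=g["mtx"];T=g["world_to_cam"];c=T[:3,:3]@np.array(p)+T[:3,3]
    return K[0,0]*c[0]/-c[2]+K[0,2], K[1,1]*-c[1]/-c[2]+K[1,2]
def dep(g,u,v):
    d=g["depth"][int(round(v)),int(round(u))];K=g["mtx"];T=g["world_to_cam"];R=T[:3,:3];t=T[:3,3]
    c=np.array([(u-K[0,2])/K[0,0]*d,-(v-K[1,2])/K[1,1]*d,-d]); return R.T@(c-t)
E
python3 - <<'E'
from h import *
for n,roi in(("top",(155,190,275,250)),("side",(230,95,320,200))):
    g=load(n);f=g["frame"];x0,y0,x1,y1=roi
    hsv=cv2.cvtColor(f,cv2.COLOR_RGB2HSV)
    sub=f[y0:y1,x0:x1].astype(int)
    m=((sub.min(2)>150)).astype(np.uint8)
    cs,h=cv2.findContours(m,cv2.RETR_CCOMP,cv2.CHAIN_APPROX_NONE)
    for c,hh in zip(cs,h[0]):
        a=cv2.contourArea(c)
        if a<4: continue
        M=cv2.moments(c);u=M["m10"]/M["m00"]+x0;v=M["m01"]/M["m00"]+y0
        print(n,"hole" if hh[3]>=0 else "outer",round(a,1),(round(u,1),round(v,1)),plane(g,u,v,105).round(1),dep(g,u,v).round(1))
        if a>500:
            bx=cv2.boxPoints(cv2.minAreaRect((c+[x0,y0]).astype(np.float32)))
            print([plane(g,*b,105).round(1) for b in bx])
    # crops
for n,b in(("top",(330,130,450,300)),("side",(270,170,440,310))):
    g=load(n);x0,y0,x1,y1=b
    k=3.4
    cv2.imwrite(f"pics/{n}_crop.png",cv2.resize(g["frame"][y0:y1,x0:x1,::-1],None,fx=k,fy=k,interpolation=cv2.INTER_CUBIC))
g=load("top");print("depths",[dep(g,u,v).round(1) for u,v in((396,240),(351,160),(386,161),(213,206),(436,216))])
g=load("side");print("depths",[dep(g,u,v).round(1) for u,v in((343,247),(386,181),(407,204),(303,276))])
E
```

```text
top outer 3897.0 (212.1, 219.5) [557.2 205.5 105. ] [557.3 205.8 103.5]
[array([601.7, 322.3, 105. ]), array([603.9,  91.3, 105. ]), array([513.4,  89.5, 105. ]), array([511.3, 318.8, 105. ])]
top hole 33.0 (243.0, 218.4) [557.8 135.8 105. ] [563.8 151.7  12.4]
top hole 50.0 (222.5, 219.0) [557.7 182.  105. ] [563.5 201.5  14.6]
top hole 69.0 (202.0, 219.7) [557.2 228.3 105. ] [563.1 251.6  14.9]
top hole 90.0 (181.7, 220.6) [556.6 274.1 105. ] [562.3 301.3  14.8]
side outer 1999.0 (273.0, 135.0) [559.2 198.1 105. ] [558.5 196.5 106.5]
[array([512.7, 320.8, 105. ]), array([618.6, 368.6, 105. ]), array([606.8,  92. , 105. ]), array([514.3,  63.1, 105. ])]
side hole 13.0 (284.5, 148.5) [559.2 136.6 105. ] [559.7 137.8 103.8]
side hole 20.5 (276.2, 138.1) [560.5 183.  105. ] [562.8 188.1 100. ]
side hole 27.5 (267.4, 128.7) [559.  228.6 105. ] [562.6 237.1  97.2]
side hole 32.5 (259.2, 119.4) [558.6 275.1 105. ] [561.7 282.8  98.3]
side outer 35.0 (316.2, 100.0) [736.3 262.6 105. ] [745.3 277.2  92.3]
depths [array([ 499.6, -203.3,  135.3]), array([ 679.4, -110.5,  134.2]), array([ 675.1, -188.1,  134.3]), array([587.6, 203. , 106. ]), array([ 550.7, -296.7,  120.9])]
depths [array([ 501.7, -204.6,  134.6]), array([ 685.4, -113.8,  136.3]), array([ 682.5, -190.7,  134.3]), array([ 404.6, -208.7,  119.7])]
```

View pics/top_crop.png

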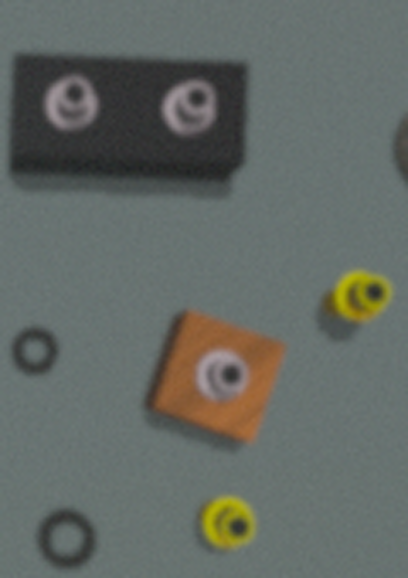

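View pics/side_crop.png

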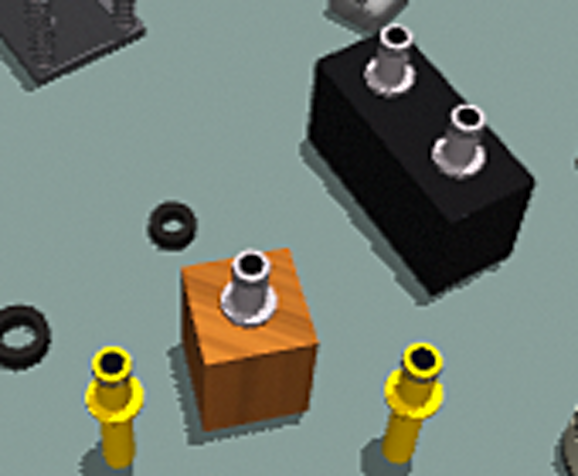

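The wood-block stem at side (343,255) / top (396,240) is the one meant. It is steel, and it hangs alone in the single wooden block. The two yellow ones stand free on the counter, and the two in the black block are stock; the enlarged crops confirm this. Next I refine its axis.

Run:
```python
from h import *
def blob(n,b,z,thr):
    g=load(n);x0,y0,x1,y1=b;k=6
    f=cv2.cvtColor(g["frame"][y0:y1,x0:x1],cv2.COLOR_RGB2GRAY)
    f=cv2.resize(f,None,fx=k,fy=k,interpolation=cv2.INTER_CUBIC)
    m=(f<thr).astype(np.uint8)
    cs,_=cv2.findContours(m,cv2.RETR_EXTERNAL,cv2.CHAIN_APPROX_NONE)
    for c in cs:
        a=cv2.contourArea(c)/k/k
        if 8<a<150:
            M=cv2.moments(c);u=(M["m10"]/M["m00"]+.5)/k-.5+x0;v=(M["m01"]/M["m00"]+.5)/k-.5+y0
            print(n,round(a,1),(round(u,1),round(v,1)),plane(g,u,v,z).round(1))
for t in(60,80): blob("top",(388,232,406,248),135,t); blob("side",(336,241,352,253),135,t)
for n in("top","side"):
    g=load(n);hsv=cv2.cvtColor(g["frame"],cv2.COLOR_RGB2HSV)
    m=cv2.inRange(hsv,(5,120,130),(20,255,255));
    if n=="top": m[:, :365]=0;m[:,420:]=0;m[:215]=0;m[265:]=0
    else: m[:,:315]=0;m[:,365:]=0;m[:235]=0;m[300:]=0
    c=max(cv2.findContours(m,cv2.RETR_EXTERNAL,cv2.CHAIN_APPROX_NONE)[0],key=cv2.contourArea)
    r=cv2.minAreaRect(c.astype(np.float32));print(n,r, plane(g,*r[0],90).round(1))
    print([plane(g,*b,90).round(1) for b in cv2.boxPoints(r)])
    for i,(p) in enumerate([(500,-203,135),(500,-203,96)]): print(proj(g,p))
```

```text
side 26.2 (343.5, 247.3) [ 501.9 -206.   135. ]
top 13.8 (397.5, 239.7) [ 500.1 -206.7  135. ]
side 28.3 (343.5, 247.3) [ 501.9 -206.   135. ]
top ((394.4683532714844, 240.48870849609375), (29.59760093688965, 29.53033447265625), 19.653823852539062) [ 499.  -206.6   90. ]
[array([ 479.9, -162.7,   90. ]), array([ 542.7, -187.8,   90. ]), array([ 518.2, -250.6,   90. ]), array([ 455.7, -225.4,   90. ])]
(np.float64(395.8264677867463), np.float64(239.81034361536788))
(np.float64(393.2506511626331), np.float64(240.07244550327485))
side ((342.98077392578125, 259.4038391113281), (29.809648513793945, 35.10478210449219), 78.69007110595703) [ 501.9 -207.2   90. ]
[array([ 481.8, -161.1,   90. ]), array([ 553.5, -187.4,   90. ]), array([ 521.2, -251.5,   90. ]), array([ 453.6, -225.8,   90. ])]
(np.float64(341.851088889573), np.float64(246.71281291898657))
(np.float64(341.18755499024354), np.float64(256.88113841139835))
```

>>> play_rows --targets '[{"tx": 0.75, "ty": 0.8, "tz": 0, "spin": -0.586, "gripper": -0.3}, {"tx": 0.75, "ty": 0.8, "tz": 0, "spin": -0.586, "gripper": -0.3}, {"tx": 0.75, "ty": 0.8, "tz": 0, "spin": -0.586, "gripper": -0.3}, {"tx": 0.75, "ty": 0.8, "tz": 0, "spin": -0.586, "gripper": -0.3}, {"tx": 0.75, "ty": 0.8, "tz": 0, "spin": -0.586, "gripper": -0.3}, {"tx": 0.75, "ty": 0.8, "tz": 0, "spin": -0.586, "gripper": -0.3}]'

```text
clock: 0.85
position: [356.7, 296.0, 220.3]
ee_rot: [1.0, -0.001, -0.0, -0.0]
contact_force: [0.4, 0.4, -0.3]
gripper_width: 55.3
```

>>> play_rows --targets '[{"tx": 0.29, "ty": 1.0, "tz": 0, "gripper": -0.3}, {"tx": 0.29, "ty": 1.0, "tz": 0, "gripper": -0.3}, {"tx": 0.29, "ty": 1.0, "tz": 0, "gripper": -0.3}, {"tx": 0.29, "ty": 1.0, "tz": 0, "gripper": -0.3}, {"tx": 0.29, "ty": 1.0, "tz": 0, "gripper": -0.3}]'

```text
invalid input
```

>>> play_rows --targets '[{"tx": 0.29, "ty": 1.0, "tz": 0, "gripper": -0.3}, {"tx": 0.29, "ty": 1.0, "tz": 0, "gripper": -0.3}, {"tx": 0.29, "ty": 1.0, "tz": 0, "gripper": -0.3}, {"tx": 0.29, "ty": 1.0, "tz": 0, "gripper": -0.3}, {"tx": 0.29, "ty": 1.0, "tz": 0, "gripper": -0.3}, {"tx": 0.29, "ty": 1.0, "tz": 0, "gripper": -0.3}]'

```text
invalid input
```

>>> play_rows --targets '[{"tx": 0.29, "ty": 0.98, "tz": 0, "spin": 0, "gripper": -0.3}, {"tx": 0.29, "ty": 0.98, "tz": 0, "spin": 0, "gripper": -0.3}, {"tx": 0.29, "ty": 0.98, "tz": 0, "spin": 0, "gripper": -0.3}, {"tx": 0.29, "ty": 0.98, "tz": 0, "spin": 0, "gripper": -0.3}, {"tx": 0.29, "ty": 0.98, "tz": 0, "spin": 0, "gripper": -0.3}]'

```text
clock: 1.48
position: [429.8, 50.4, 220.0]
ee_rot: [1.0, -0.002, -0.0, 0.0]
contact_force: [-0.3, 0.4, 0.2]
gripper_width: 55.6
```

>>> play_rows --targets '[{"tx": 0.285, "ty": 0.99, "tz": 0, "spin": 0, "gripper": -0.3}, {"tx": 0.285, "ty": 0.99, "tz": 0, "spin": 0, "gripper": -0.3}, {"tx": 0.285, "ty": 0.99, "tz": 0, "spin": 0, "gripper": -0.3}, {"tx": 0.285, "ty": 0.99, "tz": 0, "spin": 0, "gripper": -0.3}, {"tx": 0.285, "ty": 0.99, "tz": 0, "spin": 0, "gripper": -0.3}, {"tx": 0.285, "ty": 0.99, "tz": 0, "spin": 0, "gripper": -0.3}]'

```text
clock: 2.22
position: [501.0, -194.0, 219.5]
ee_rot: [1.0, 0.0, -0.001, -0.0]
contact_force: [-0.3, 0.2, -0.9]
gripper_width: 55.2
```

>>> play_rows --targets '[{"tx": 0, "ty": 0.05, "tz": 0.1, "spin": 0, "gripper": -0.3}, {"tx": 0, "ty": 0.05, "tz": 0.22, "spin": 0, "gripper": -0.3}, {"tx": 0, "ty": 0.05, "tz": 0.34, "spin": 0, "gripper": -0.3}, {"tx": 0, "ty": 0.05, "tz": 0.42, "spin": 0, "gripper": -0.3}, {"tx": 0, "ty": 0.05, "tz": 0.42, "spin": 0, "gripper": -0.3}, {"tx": 0, "ty": 0.05, "tz": 0.42, "spin": 0, "gripper": -0.3}]'

```text
clock: 2.98
position: [501.6, -206.2, 116.5]
ee_rot: [1.0, 0.001, 0.001, 0.0]
contact_force: [-0.3, -0.1, -0.3]
gripper_width: 55.6
```

Run:
```python
from bench import *
import cv2,numpy as np
s=read_state();print(s["position"],s["contact_force"])
g=get_image("side"); np.savez("side1.npz",**g)
cv2.imwrite("pics/side1.png",cv2.resize(g["frame"][180:320,250:430,::-1],None,fx=4,fy=4,interpolation=cv2.INTER_CUBIC))
```

```text
[ 501.55802419 -206.22111667  116.47296691] [-0.27356746 -0.13693219 -0.31729872]
```

View pics/side1.png

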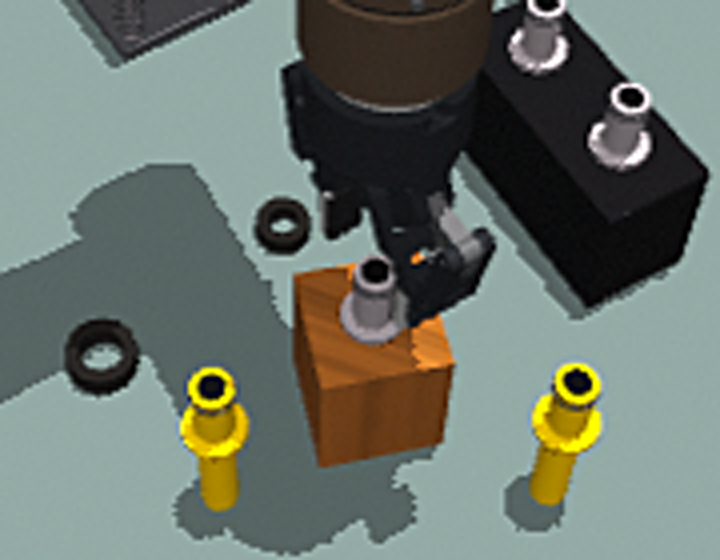

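Run:
```python
from h import *
g=load("side",1)
for p in((501.6,-206.2+28,104),(501.6,-206.2-28,104),(501,-206,135),(501,-206,96)):
    u,v=proj(g,p);print(p,(u-250)*4,(v-180)*4)
for u,v in((415,320),(425,300),(345,228),(470,260)):
    print(u,v,dep(g,u/4+250,v/4+180))
```

```text
(501.6, -178.2, 104) 340.7727653941097 264.0467386228444
(501.6, -234.2, 104) 403.07228201773114 342.1675698497652
(501, -206, 135) 372.4704061483917 270.1604556854463
(501, -206, 96) 369.627652995184 310.77243755375866
415 320 [ 496.90525203 -246.60686554  147.47510499]
425 300 [ 490.18063899 -259.4243852   189.25745668]
345 228 [ 503.44655894 -178.04414143  136.0000847 ]
470 260 [ 501.39397602 -272.68029925  230.12602372]
```

Both fingers straddle the steel stem in the wood block (head at crop (375,285)), and the yellow ones are clear. I close the gripper.

>>> play_rows --targets '[{"tx": 0, "ty": 0, "tz": 0, "spin": 0, "gripper": 1}, {"tx": 0, "ty": 0, "tz": 0, "spin": 0, "gripper": 1}, {"tx": 0, "ty": 0, "tz": 0, "spin": 0, "gripper": 1}, {"tx": 0, "ty": 0, "tz": 0, "spin": 0, "gripper": 1}, {"tx": 0, "ty": 0, "tz": 0, "spin": 0, "gripper": 1}, {"tx": 0, "ty": 0, "tz": 0, "spin": 0, "gripper": 1}]'

```text
clock: 3.78
position: [501.0, -207.5, 116.3]
ee_rot: [1.0, 0.0, 0.001, 0.0]
contact_force: [-0.6, 0.9, 5.3]
gripper_width: 18.3
```

```bash
cat > look.py <<'E'
import sys
from bench import *
import cv2,numpy as np
i=sys.argv[1];s=read_state();print(s["clock"],s["position"].round(2),s["contact_force"].round(2),s["wrist_torque"].round(3),s["gripper_width"].round(2))
for a in sys.argv[2:]:
    n,x0,y0,x1,y1=a.split(",");x0,y0,x1,y1=map(int,(x0,y0,x1,y1))
    g=get_image(n); np.savez(f"{n}{i}.npz",**g)
    k=min(800/(x1-x0),600/(y1-y0))
    cv2.imwrite(f"pics/{n}{i}.png",cv2.resize(g["frame"][y0:y1,x0:x1,::-1],None,fx=k,fy=k,interpolation=cv2.INTER_CUBIC))
E
python3 look.py 2 side,270,180,430,300
```

```text
Traceback (most recent call last):
  File "look.py", line 4, in <module>
    i=sys.argv[1];s=read_state();print(s["clock"],s["position"].round(2),s["contact_force"].round(2),s["wrist_torque"].round(3),s["gripper_width"].round(2))
                                                                                                                                ^^^^^^^^^^^^^^^^^^^^^^^^
AttributeError: 'float' object has no attribute 'round'
```

```bash
sed -i 's/s\["gripper_width"\].round(2)/round(s["gripper_width"],2)/' look.py
python3 look.py 2 side,270,180,430,300
```

```text
3.775 [ 500.96 -207.5   116.28] [-0.57  0.93  5.33] [ 0.293  0.365 -0.   ] 18.28
```

View pics/side2.png

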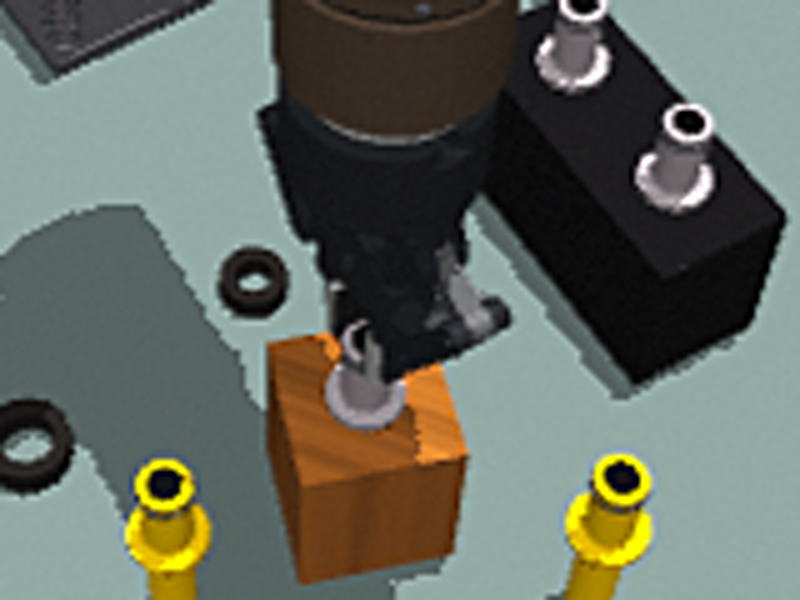

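>>> play_rows --targets '[{"tx": 0, "ty": 0, "tz": -0.04, "spin": 0, "gripper": 1}, {"tx": 0, "ty": 0, "tz": -0.12, "spin": 0, "gripper": 1}, {"tx": 0, "ty": 0, "tz": -0.24, "spin": 0, "gripper": 1}, {"tx": 0, "ty": 0, "tz": -0.36, "spin": 0, "gripper": 1}, {"tx": 0, "ty": 0, "tz": -0.46, "spin": 0, "gripper": 1}, {"tx": 0, "ty": 0, "tz": -0.52, "spin": 0, "gripper": 1}, {"tx": 0, "ty": 0, "tz": -0.52, "spin": 0, "gripper": 1}]'

```text
clock: 4.7
position: [500.9, -207.3, 245.9]
ee_rot: [1.0, 0.0, 0.001, -0.0]
contact_force: [-0.1, 0.5, -2.0]
gripper_width: 18.6
```

```bash
python3 look.py 3 side,270,130,430,250
```

```text
4.7 [ 500.86 -207.29  245.94] [-0.07  0.52 -1.97] [ 0.01   0.059 -0.01 ] 18.65
```

View pics/side3.png

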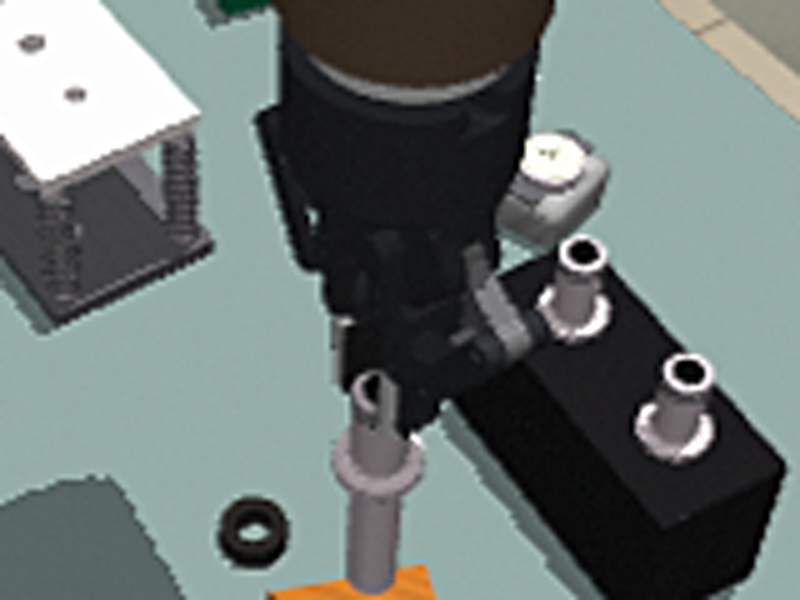

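Stem is out of the block, held and looks upright (collar at crop (378,462)). Rings and rack are untouched. Now I traverse to the gauge.

>>> play_rows --targets '[{"tx": 0.113, "ty": -0.964, "tz": 0, "spin": 0, "gripper": 1}, {"tx": 0.113, "ty": -0.964, "tz": 0, "spin": 0, "gripper": 1}, {"tx": 0.113, "ty": -0.964, "tz": 0, "spin": 0, "gripper": 1}, {"tx": 0.113, "ty": -0.964, "tz": 0, "spin": 0, "gripper": 1}, {"tx": 0.113, "ty": -0.964, "tz": 0, "spin": 0, "gripper": 1}]'

```text
clock: 5.38
position: [528.3, 36.9, 243.5]
ee_rot: [1.0, 0.003, -0.002, 0.0]
contact_force: [0.2, -0.3, -1.2]
gripper_width: 18.7
```

>>> play_rows --targets '[{"tx": 0.03, "ty": -0.25, "tz": 0, "spin": 0, "gripper": 1}, {"tx": 0.06, "ty": -0.5, "tz": 0, "spin": 0, "gripper": 1}, {"tx": 0.09, "ty": -0.7, "tz": 0, "spin": 0, "gripper": 1}, {"tx": 0.113, "ty": -0.86, "tz": 0, "spin": 0, "gripper": 1}, {"tx": 0.113, "ty": -0.964, "tz": 0, "spin": 0, "gripper": 1}, {"tx": 0.113, "ty": -0.964, "tz": 0.04, "spin": 0, "gripper": 1}, {"tx": 0.113, "ty": -0.964, "tz": 0.06, "spin": 0, "gripper": 1}, {"tx": 0.113, "ty": -0.964, "tz": 0.06, "spin": 0, "gripper": 1}]'

```text
clock: 6.38
position: [556.5, 273.2, 229.7]
ee_rot: [1.0, -0.001, -0.001, 0.001]
contact_force: [0.5, -0.6, -1.7]
gripper_width: 18.5
```

```bash
python3 look.py 4 side,200,50,360,170 top,120,120,320,270
```

```text
6.375 [556.52 273.17 229.67] [ 0.46 -0.63 -1.72] [ 0.026 -0.016 -0.033] 18.48
```

View pics/side4.png

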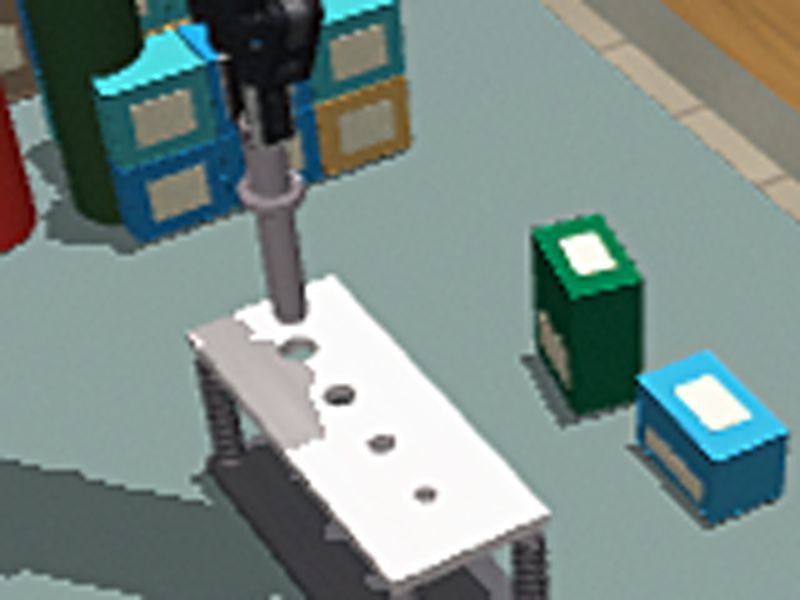

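View pics/top4.png

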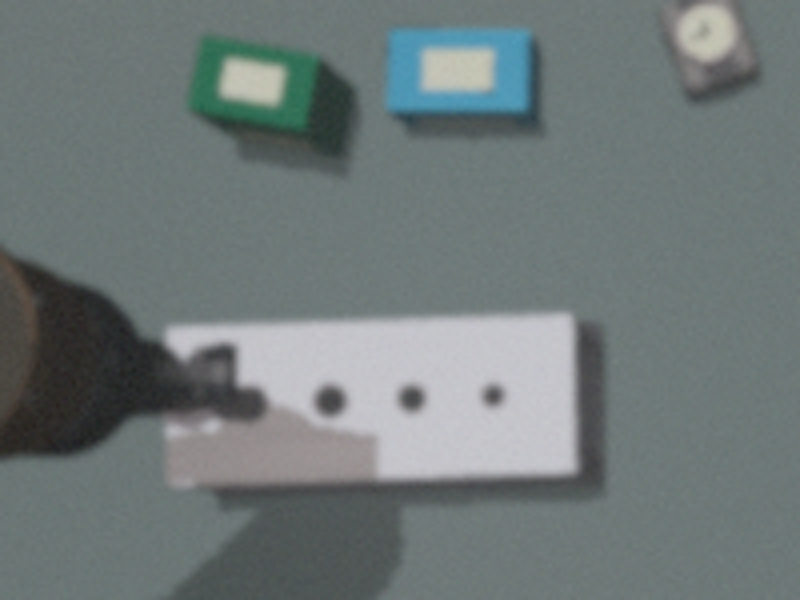

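Run:
```python
from h import *
g=load("side",4)
print("cam",-g["world_to_cam"][:3,:3].T@g["world_to_cam"][:3,3])
x,y=556.5,273.2
f=g["frame"].astype(int)
for z in (203.5,190,180,170,160,150,140,128.5):
    u,v=proj(g,(x,y,z)); r=int(round(v))
    # axis u at exact row r by interpolation
    u2,v2=proj(g,(x,y,z-5)); ua=u+(r-v)*(u2-u)/(v2-v)
    print(z,round(ua,2),r, f[r,int(ua)-9:int(ua)+11].sum(1)//3)
k=8
c=g["frame"][80:130,235:275,::-1];cv2.imwrite("pics/s4z.png",cv2.resize(c,None,fx=12,fy=12,interpolation=cv2.INTER_NEAREST))
g=load("top",4)
for z in (230,203,128): print(proj(g,(x,y,z)))
c=g["frame"][195:240,155:205,::-1];cv2.imwrite("pics/t4z.png",cv2.resize(c,None,fx=12,fy=12,interpolation=cv2.INTER_NEAREST))
```

```text
cam [ 231.59844444 -545.36352644  811.99343738]
203.5 253.91 89 [ 62  59  60  56 131 152 152 142 119 114 109 117 145 151 149 108  80 143
 158 152]
190 254.71 94 [162 157 156 154 155 162 107  88 103 105 101  99  88  65 145 158 153 152
 151 152]
180 255.19 97 [153 152 152 154 157 128  92  98 103 104 101  94  80  93 145 155 153 152
 151 153]
170 255.67 100 [151 151 151 152 154 160 106  90 102 103 101  97  88  61 143 156 152 153
 152 152]
160 256.3 104 [151 152 152 153 157 143 101  96 103 103 100  94  79  93 145 154 147 146
 152 154]
150 256.78 107 [152 152 152 151 153 157 119  92  99 103 100  98  87  46 255 255 255 255
 253 255]
140 257.26 110 [146 150 148 157 229 239 134  89 102 103 100  90  64 163 255 254 250 250
 250 251]
128.5 257.74 113 [255 255 252 250 251 255 241 123  84  92  91  86  70 229 255 252 251 251
 250 250]
(np.float64(163.1818018830203), np.float64(217.08832052215175))
(np.float64(167.67494401862666), np.float64(217.92103764641965))
(np.float64(178.93895770538202), np.float64(220.00860505511986))
```

View pics/s4z.png

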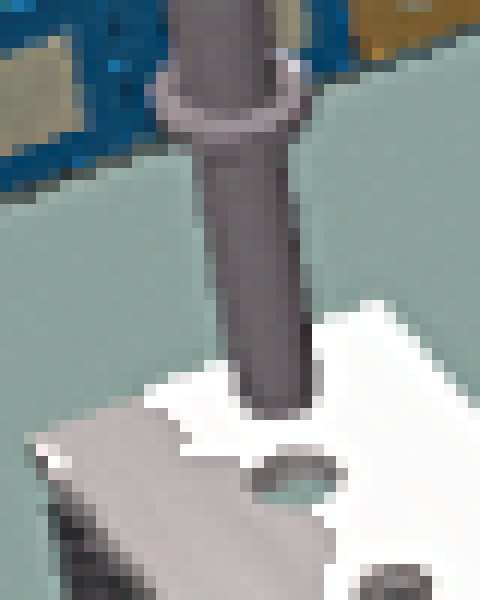

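View pics/t4z.png

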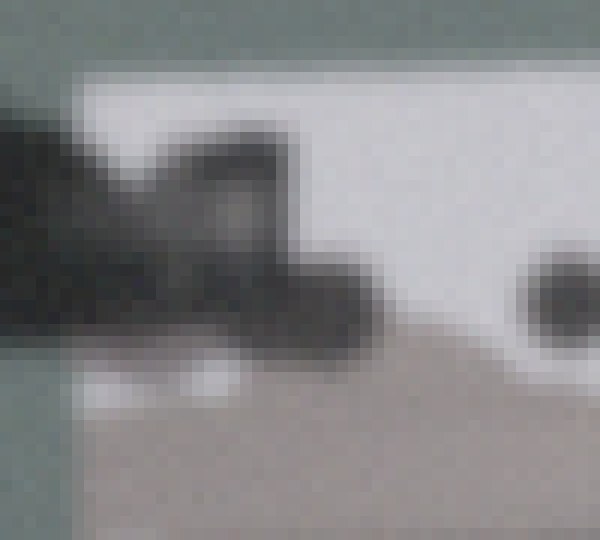

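>>> play_rows --targets '[{"tx": 0.0056, "ty": -0.0036, "tz": 0.03, "spin": 0, "gripper": 1}, {"tx": 0.0056, "ty": -0.0036, "tz": 0.06, "spin": 0, "gripper": 1}, {"tx": 0.0056, "ty": -0.0036, "tz": 0.09, "spin": 0, "gripper": 1}, {"tx": 0.0056, "ty": -0.0036, "tz": 0.105, "spin": 0, "gripper": 1}, {"tx": 0.0056, "ty": -0.0036, "tz": 0.105, "spin": 0, "gripper": 1}]'

```text
clock: 7.1
position: [558.7, 275.6, 204.8]
ee_rot: [1.0, 0.0, 0.001, 0.0]
contact_force: [-0.2, -1.2, 2.8]
gripper_width: 18.2
```

```bash
python3 look.py 5 side,220,60,300,120
```

```text
7.1 [558.69 275.62 204.76] [-0.17 -1.17  2.77] [-0.235 -0.008 -0.07 ] 18.18
```

View pics/side5.png

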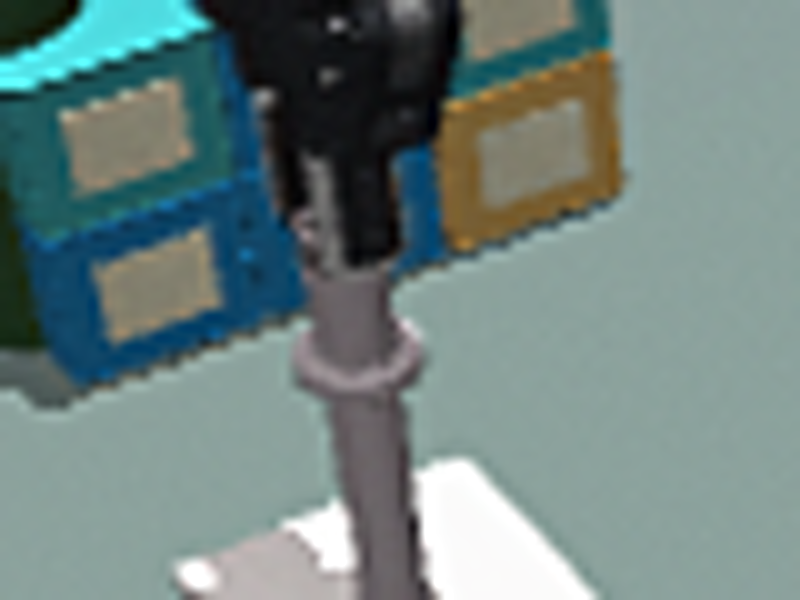

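Run:
```python
from h import *
g=load("top",0);f=cv2.cvtColor(g["frame"],cv2.COLOR_RGB2GRAY).astype(float)
T=g["world_to_cam"]
for u,v in((243,218.4),(222.5,219),(202,219.7),(181.7,220.6)):
    p=plane(g,u,v,105);d=-(T[:3,:3]@p+T[:3,3])[2];s=d/g["mtx"][0,0]
    a=f[int(v)-9:int(v)+11,int(u)-9:int(u)+11]
    bg=np.median(np.r_[a[0],a[-1],a[:,0],a[:,-1]]);mn=np.sort(a.ravel())[:4].mean()
    w=np.clip((bg-a)/(bg-mn),0,1);w[w<.06]=0
    yy,xx=np.mgrid[int(v)-9:int(v)+11,int(u)-9:int(u)+11]
    cu,cv_=(w*xx).sum()/w.sum(),(w*yy).sum()/w.sum()
    print(bg,mn,"area px",w.sum().round(1),"dia mm",2*np.sqrt(w.sum()/np.pi)*s, plane(g,cu,cv_,105).round(1))
g=load("side",0);f=cv2.cvtColor(g["frame"],cv2.COLOR_RGB2GRAY).astype(float)
T=g["world_to_cam"]
# horizontal extents of holes in side view
for u,v in((284.5,148.5),(276.2,138.1),(267.4,128.7),(259.2,119.4)):
    p=plane(g,u,v,105);d=-(T[:3,:3]@p+T[:3,3])[2];s=d/g["mtx"][0,0]
    a=f[int(v)-1:int(v)+4,int(u)-8:int(u)+9]
    print(round(s,3),a.astype(int).tolist())
g=load("side",4);T=g["world_to_cam"]
for z in(203,170,140):
    p=np.array((556.8,274.6,z));d=-(T[:3,:3]@p+T[:3,3])[2];print(z,d/g["mtx"][0,0])
g=load("side",3)
p=np.array((500.3,-207.4,190));d=-(T[:3,:3]@p+T[:3,3])[2];s=d/g["mtx"][0,0]
f=cv2.cvtColor(g["frame"],cv2.COLOR_RGB2GRAY).astype(int)
for r in(233,236,239,242):print(s,f[r,334:356],"ax",)
for z in (200,185,170):print(proj(g,(500.3,-207.4,z)))
```

```text
190.0 87.5 area px 23.0 dia mm 12.21549396059307 [557.7 136.  105. ]
190.0 77.0 area px 33.3 dia mm 14.701259953994773 [557.3 182.1 105. ]
189.5 74.25 area px 46.8 dia mm 17.42037154981909 [557. 228. 105.]
190.0 69.5 area px 62.1 dia mm 20.069701039014124 [556.7 274.  105. ]
2.563 [[248, 248, 249, 250, 249, 251, 253, 230, 190, 184, 213, 248, 251, 249, 248, 249, 248], [249, 249, 248, 249, 249, 253, 232, 125, 103, 110, 95, 204, 250, 250, 249, 249, 248], [248, 249, 249, 248, 250, 253, 228, 132, 106, 119, 107, 223, 251, 249, 249, 249, 248], [248, 248, 249, 248, 249, 251, 255, 254, 185, 195, 206, 252, 252, 249, 249, 249, 249], [248, 248, 249, 249, 248, 249, 251, 254, 255, 255, 255, 252, 249, 249, 249, 248, 249]]
2.625 [[249, 250, 250, 251, 253, 254, 212, 128, 108, 139, 140, 250, 252, 250, 250, 249, 249], [249, 249, 250, 252, 254, 179, 97, 114, 126, 114, 95, 246, 252, 249, 249, 249, 249], [248, 249, 249, 251, 255, 217, 120, 98, 100, 110, 138, 254, 253, 249, 249, 249, 249], [249, 248, 248, 249, 253, 255, 203, 158, 157, 196, 255, 255, 250, 249, 248, 249, 249], [249, 248, 248, 249, 250, 253, 
[... 936 characters left out ...]
1685965994864
170 2.6158483928754848
140 2.6741778718578675
1.894131174839896 [166 165 166 166 172 135  97  93 100 107 109 111 109 106  99  81 157 171
 166 166 165 165] ax
1.894131174839896 [165 167 166 167 174 119  93  95 101 110 112 111 108 106  95  95 159 170
 166 166 166 165] ax
1.894131174839896 [164 166 166 168 175 123  94  97 102 110 111 111 109 103  90 111 162 168
 167 166 164 166] ax
1.894131174839896 [165 166 166 167 176 109  90  99 104 110 111 110 108 101  87 132 165 168
 167 169 167 167] ax
(np.float64(344.55458385306355), np.float64(229.47493064790274))
(np.float64(344.2340309759773), np.float64(234.01665357131012))
(np.float64(343.9231508940743), np.float64(238.42132841698157))
```

Contact at about 4.5 N, with the side force pointing to -y and the camera's hole3 y about 1 mm lower. I shift there with the same light pressure.

>>> play_rows --targets '[{"tx": 0, "ty": 0.002, "tz": 0, "spin": 0, "gripper": 1}, {"tx": -0.002, "ty": 0.004, "tz": 0, "spin": 0, "gripper": 1}, {"tx": -0.002, "ty": 0.004, "tz": 0, "spin": 0, "gripper": 1}]'

```text
clock: 7.52
position: [558.0, 275.0, 204.5]
ee_rot: [1.0, 0.0, 0.0, -0.001]
contact_force: [0.8, 0.5, 2.6]
gripper_width: 18.4
```

```bash
python3 look.py 6
```

```text
7.525 [557.97 275.01 204.48] [0.77 0.48 2.55] [0.254 0.031 0.042] 18.36
```

Run:
```python
from h import *
g=load("side",4);f=cv2.cvtColor(g["frame"],cv2.COLOR_RGB2GRAY).astype(float)
# gradient-based subpixel edges
x,y=556.8,274.6
rs=[]
for r in range(92,112):
    row=f[r]
    # axis predicted
    zs=np.linspace(120,200,161);P=np.array([proj(g,(x,y,z)) for z in zs]);z=np.interp(r,P[::-1,1],zs[::-1]);ua=np.interp(z,zs,P[:,0])
    c=int(round(ua));
    gl=np.abs(np.diff(row[c-8:c-1]));gr=np.abs(np.diff(row[c+1:c+8]))
    el=c-8+.5+(gl**2*np.arange(len(gl))).sum()/(gl**2).sum()
    er=c+1+.5+(gr**2*np.arange(len(gr))).sum()/(gr**2).sum()
    rs.append((r,z,el,er,(el+er)/2-ua,er-el))
rs=np.array(rs);print(rs.round(2)[::2]);print("mean lateral px",rs[:,4].mean())
# hole ellipse edges in side0 at plate
g0=load("side",0)
f0=cv2.cvtColor(g0["frame"],cv2.COLOR_RGB2GRAY)
for n,(u,v) in enumerate(((284.5,148.5),(276.2,138.1),(267.4,128.7),(259.2,119.4))):
    x0,y0=int(u)-9,int(v)-9;k=8
    a=cv2.resize(f0[y0:y0+19,x0:x0+19],None,fx=k,fy=k,interpolation=cv2.INTER_CUBIC)
    m=(a<190).astype(np.uint8)
    cs=cv2.findContours(m,cv2.RETR_EXTERNAL,cv2.CHAIN_APPROX_NONE)[0];c=max(cs,key=cv2.contourArea)
    e=cv2.fitEllipse(c);cu=(e[0][0]+.5)/k-.5+x0;cw=(e[0][1]+.5)/k-.5+y0
    print(n,(round(cu,2),round(cw,2)),np.array(e[1])/k,plane(g0,cu,cw,105).round(2))
gt=load("top",4);ft=cv2.cvtColor(gt["frame"],cv2.COLOR_RGB2GRAY).astype(int)
print(ft[212:232,160:190:2])
```

```text
[[ 9.2000e+01  1.9499e+02  2.4886e+02  2.5847e+02 -6.3000e-01  9.6100e+00]
 [ 9.4000e+01  1.8888e+02  2.5069e+02  2.5843e+02 -6.0000e-02  7.7400e+00]
 [ 9.6000e+01  1.8270e+02  2.5102e+02  2.5879e+02 -3.0000e-02  7.7700e+00]
 [ 9.8000e+01  1.7648e+02  2.5143e+02  2.5930e+02  1.1000e-01  7.8700e+00]
 [ 1.0000e+02  1.7019e+02  2.5163e+02  2.5942e+02 -5.0000e-02  7.7900e+00]
 [ 1.0200e+02  1.6384e+02  2.5208e+02  2.5965e+02 -3.0000e-02  7.5700e+00]
 [ 1.0400e+02  1.5744e+02  2.5240e+02  2.6033e+02  1.6000e-01  7.9300e+00]
 [ 1.0600e+02  1.5097e+02  2.5261e+02  2.6097e+02  2.6000e-01  8.3600e+00]
 [ 1.0800e+02  1.4444e+02  2.5300e+02  2.6047e+02 -1.2000e-01  7.4600e+00]
 [ 1.1000e+02  1.3785e+02  2.5304e+02  2.6089e+02 -2.0000e-01  7.8500e+00]]
mean lateral px -0.03561357681790582
0 (284.64, 148.48) [3.01422191 4.51991749] [559.54 136.51 105.  ]
1 (275.88, 138.33) [3.69062519 5.70744944] [559.44 182.54 105.  ]
2 (267.45, 128.64) [4.30196333 6.6322403 ] [559.2  228.66 105.  ]
3 (259.29, 119.22) [4.50699043 7.55192852] [559.05 275.53 105.  ]
[[ 55  66  71  83  89  87  92 108  97 110 186 19
[... 512 characters left out ...]
9 176]
 [ 47  44  54  61  63  68  71  70  65  67  65  71  69 110 162]
 [ 60  66  69  72  79  91  91  73  72  70  69  70  77 112 149]
 [ 82  93  89  89 102 107 109  92  73  76  71  72  80 122 144]
 [103 110 109 108 111 118 133 126  96  92  87  87 103 133 146]
 [116 134 127 122 124 136 163 156 126 116 111 107 123 140 148]
 [122 156 158 139 136 155 179 170 139 136 134 126 138 144 145]
 [131 172 172 158 145 159 176 160 142 143 143 140 139 142 143]
 [127 169 171 162 150 149 159 150 142 144 142 142 141 142 143]
 [124 157 155 150 144 141 144 144 141 142 143 145 142 142 145]
 [119 143 145 141 140 142 141 143 143 142 141 144 142 144 144]
 [120 136 143 142 140 143 142 141 144 144 144 145 145 143 147]]
```

Combining both views, relative to the held stem, puts hole3 at about commanded (557.2, 272.8), so I move about 1.7 mm further towards -y.

>>> play_rows --targets '[{"tx": -0.0008, "ty": 0.002, "tz": -0.004, "spin": 0, "gripper": 1}, {"tx": -0.0016, "ty": 0.0068, "tz": -0.004, "spin": 0, "gripper": 1}, {"tx": -0.0016, "ty": 0.0068, "tz": -0.004, "spin": 0, "gripper": 1}, {"tx": -0.0016, "ty": 0.0068, "tz": 0, "spin": 0, "gripper": 1}, {"tx": -0.0016, "ty": 0.0068, "tz": 0.002, "spin": 0, "gripper": 1}, {"tx": -0.0016, "ty": 0.0068, "tz": 0.002, "spin": 0, "gripper": 1}]'

```text
clock: 8.28
position: [557.6, 273.1, 203.9]
ee_rot: [1.0, 0.0, 0.0, -0.0]
contact_force: [-0.2, 2.0, 2.4]
gripper_width: 18.7
```

```bash
python3 look.py 7
```

```text
8.275 [557.56 273.12 203.86] [-0.21  1.98  2.36] [0.879 0.067 0.033] 18.66
```

The foot stuck by friction, because my 1 mm lift never unloaded it from the plate. I lift clear and set it down again at the new spot.

>>> play_rows --targets '[{"tx": 0, "ty": 0, "tz": -0.012, "spin": 0, "gripper": 1}, {"tx": 0, "ty": 0, "tz": -0.024, "spin": 0, "gripper": 1}, {"tx": 0, "ty": 0, "tz": -0.024, "spin": 0, "gripper": 1}, {"tx": 0, "ty": 0, "tz": -0.024, "spin": 0, "gripper": 1}]'

```text
clock: 8.78
position: [557.0, 272.4, 208.9]
ee_rot: [1.0, 0.0, -0.001, 0.001]
contact_force: [-0.2, 0.8, -1.4]
gripper_width: 18.4
```

```bash
python3 look.py 8 side,220,60,300,120
python3 - <<'E'
from h import *
g=load("side",8);f=cv2.cvtColor(g["frame"],cv2.COLOR_RGB2GRAY).astype(float)
x,y=557.3,272.8
rs=[]
for r in range(98,118):
    row=f[r]
    zs=np.linspace(100,190,181);P=np.array([proj(g,(x,y,z)) for z in zs]);z=np.interp(r,P[::-1,1],zs[::-1]);ua=np.interp(z,zs,P[:,0])
    c=int(round(ua));gl=np.abs(np.diff(row[c-8:c-1]));gr=np.abs(np.diff(row[c+1:c+8]))
    el=c-7.5+(gl**2*np.arange(len(gl))).sum()/(gl**2).sum();er=c+1.5+(gr**2*np.arange(len(gr))).sum()/(gr**2).sum()
    rs.append((r,z,el,er,(el+er)/2-ua,er-el))
rs=np.array(rs);print(rs.round(2))
print([proj(g,(x,y,z)) for z in(109,105)])
E
```

```text
8.775 [556.96 272.43 208.91] [-0.18  0.82 -1.39] [-0.01   0.027 -0.086] 18.42
[[ 9.8000e+01  1.7739e+02  2.5029e+02  2.6025e+02 -4.3000e-01  9.9600e+00]
 [ 9.9000e+01  1.7425e+02  2.5143e+02  2.5945e+02 -4.2000e-01  8.0200e+00]
 [ 1.0000e+02  1.7111e+02  2.5206e+02  2.5971e+02 -1.3000e-01  7.6500e+00]
 [ 1.0100e+02  1.6795e+02  2.5207e+02  2.5973e+02 -2.7000e-01  7.6600e+00]
 [ 1.0200e+02  1.6477e+02  2.5245e+02  2.6030e+02  4.0000e-02  7.8500e+00]
 [ 1.0300e+02  1.6158e+02  2.5254e+02  2.6025e+02 -1.0000e-01  7.7100e+00]
 [ 1.0400e+02  1.5837e+02  2.5265e+02  2.6046e+02 -9.0000e-02  7.8100e+00]
 [ 1.0500e+02  1.5515e+02  2.5278e+02  2.6045e+02 -1.9000e-01  7.6800e+00]
 [ 1.0600e+02  1.5192e+02  2.5306e+02  2.6100e+02  6.0000e-02  7.9400e+00]
 [ 1.0700e+02  1.4866e+02  2.5311e+02  2.6048e+02 -3.3000e-01  7.3700e+00]
 [ 1.0800e+02  1.4540e+02  2.5300e+02  2.6093e+02 -3.2000e-01  7.9300e+00]
 [ 1.0900e+02  1.4211e+02  2.5347e+02  2.6093e+02 -2.4000e-01  7.4600e+00]
 [ 1.1000e+02  1.3881e+02  2.5331e+02  2.6092e+02 -4.9000e-01  7.6100e+00]
 [ 1.1100e+02  1.3550e+02  2.5429e+02  2.6146e+02  1.1000e-01  7.1700e+00]
 [ 1.1200e+02  1.3217e+02  2.5454e+02  2.6146e+02  8.0000e-02  6.9200e+00]
 [ 1.1300e+02  1.2882e+02  2.5452e+02  2.6147e+02 -9.0000e-02  6.9500e+00]
 [ 1.1400e+02  1.2546e+02  2.5451e+02  2.6149e+02 -2.3000e-01  6.9800e+00]
 [ 1.1500e+02  1.2208e+02  2.5369e+02  2.6190e+02 -6.0000e-01  8.2200e+00]
 [ 1.1600e+02  1.1868e+02  2.5406e+02  2.6191e+02 -5.7000e-01  7.8500e+00]
 [ 1.1700e+02  1.1527e+02  2.5524e+02  2.6196e+02 -1.1000e-01  6.7100e+00]]
[(np.float64(259.002332173649), np.float64(118.82416564229543)), (np.float64(259.18574869284515), np.float64(119.97963944244887))]
```

View pics/side8.png

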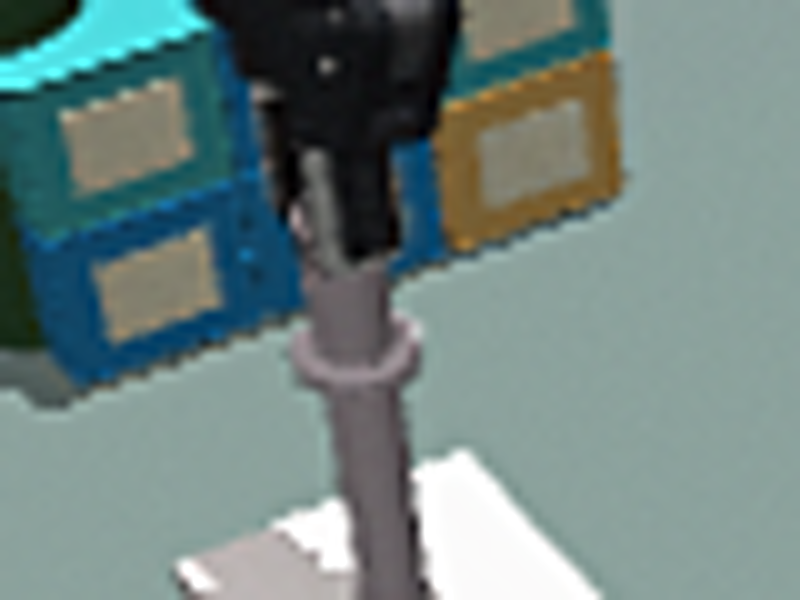

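Run:
```python
from h import *
g=load("side",4);f=cv2.cvtColor(g["frame"],cv2.COLOR_RGB2GRAY).astype(float)
d=np.array([231.6-556.8,-545.4-274.6,0]);d/=np.linalg.norm(d)
for z in(128.2,129.2,130.2):
    c=np.array((556.8,274.6,z))
    print(z,"center",np.round(proj(g,c),2),"low edge r8.7",np.round(proj(g,c+8.7*d),2),"r9.9 up1.2",np.round(proj(g,c+9.9*d+[0,0,1.2]),2))
for u in(256,257,258,259): print(u,f[108:120,u].astype(int))
# same in 8 (foot ~108.2+)
# initial stem bore / hole height check in top: hole vs foot?
```

```text
128.2 center [257.63 112.89] low edge r8.7 [257.95 114.91] r9.9 up1.2 [257.94 114.83]
129.2 center [257.58 112.6 ] low edge r8.7 [257.91 114.61] r9.9 up1.2 [257.89 114.54]
130.2 center [257.54 112.3 ] low edge r8.7 [257.86 114.32] r9.9 up1.2 [257.85 114.24]
256 [102 103 101  99  93  83 129 255 255 255 223 104]
257 [102 101 102 102 101  92 108 255 255 255 118 102]
258 [ 98  99  99  98  98  90 114 255 255 194 109 121]
259 [ 85  87  90  90  89  85 146 255 255 186 122 131]
```

Side and top views disagree by about 2 mm. I hover the foot just over bare plate between holes 3 and 2, so both cameras can measure it directly against the holes.

>>> play_rows --targets '[{"tx": 0, "ty": 0.03, "tz": -0.016, "spin": 0, "gripper": 1}, {"tx": 0, "ty": 0.092, "tz": -0.016, "spin": 0, "gripper": 1}, {"tx": 0, "ty": 0.092, "tz": -0.016, "spin": 0, "gripper": 1}, {"tx": 0, "ty": 0.092, "tz": -0.016, "spin": 0, "gripper": 1}, {"tx": 0, "ty": 0.092, "tz": -0.016, "spin": 0, "gripper": 1}]'

```text
clock: 9.45
position: [557.4, 250.1, 213.5]
ee_rot: [1.0, 0.0, 0.0, -0.0]
contact_force: [0.1, 0.2, -2.1]
gripper_width: 18.5
```

```bash
python3 look.py 9 side,220,80,300,140 top,150,190,230,250
```

```text
9.45 [557.39 250.07 213.55] [ 0.12  0.16 -2.12] [-0.007  0.019 -0.052] 18.48
```

View pics/side9.png

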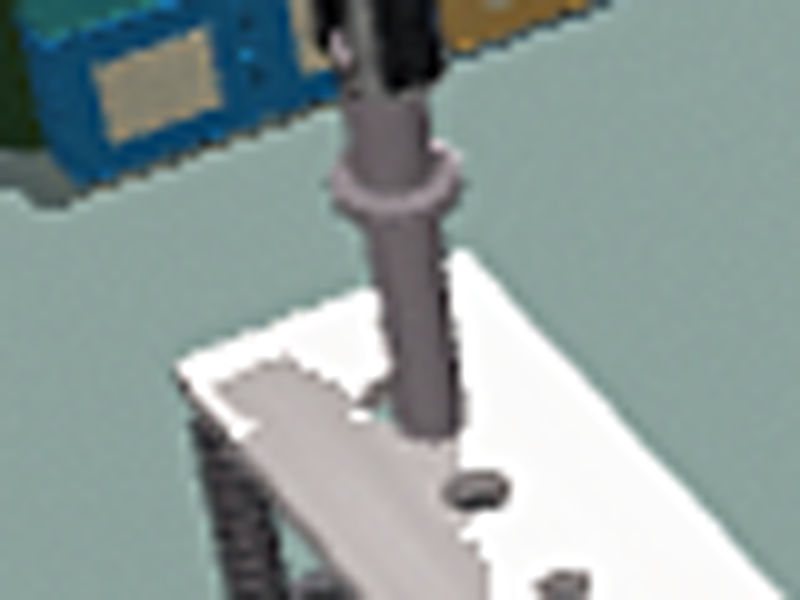

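View pics/top9.png

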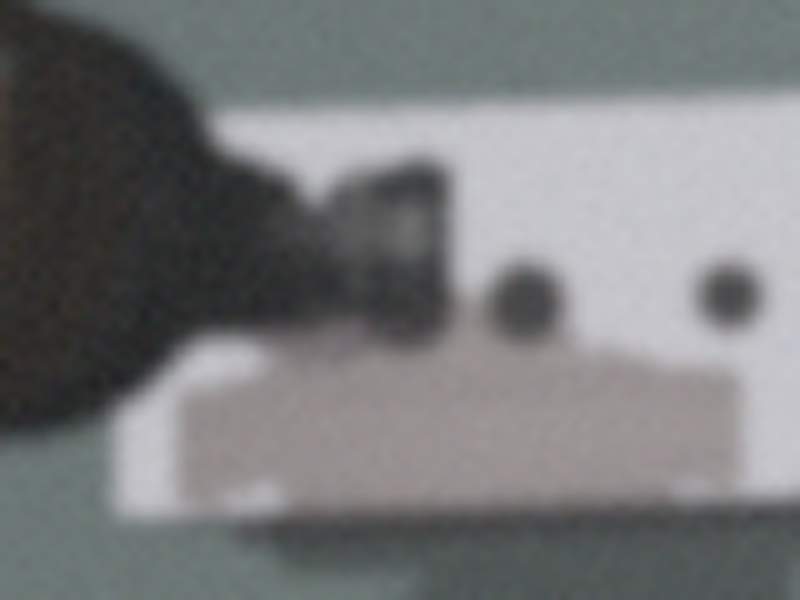

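Run:
```python
from h import *
X,Y=557.3,249.8
g=load("top",9);f=cv2.cvtColor(g["frame"],cv2.COLOR_RGB2GRAY).astype(int)
for z in(225,214,190,150,113.5,112.3): print(z,np.round(proj(g,(X,Y,z)),2),"right r9.9",np.round(proj(g,(X,Y-9.9,z)),2),"low",np.round(proj(g,(X-9.9,Y,z)),2))
print(f[204:232,180:200])
g=load("side",9);f=cv2.cvtColor(g["frame"],cv2.COLOR_RGB2GRAY).astype(float)
rs=[]
for r in range(103,124):
    row=f[r];zs=np.linspace(100,190,181);P=np.array([proj(g,(X,Y,z)) for z in zs]);z=np.interp(r,P[::-1,1],zs[::-1]);ua=np.interp(z,zs,P[:,0])
    c=int(round(ua));gl=np.abs(np.diff(row[c-7:c-1]));gr=np.abs(np.diff(row[c+1:c+7]))
    el=c-6.5+(gl**2*np.arange(len(gl))).sum()/(gl**2).sum();er=c+1.5+(gr**2*np.arange(len(gr))).sum()/(gr**2).sum()
    rs.append((r,z,el,er,(el+er)/2-ua,er-el))
rs=np.array(rs);print(rs.round(2)[:,[0,1,4,5]]);
d=np.array([231.6-X,-545.4-Y,0]);d/=np.linalg.norm(d)
for z in(111.5,112.5,113.5):
    c=np.array((X,Y,z)); print(z,np.round(proj(g,c),2),np.round(proj(g,c+8.7*d),2),np.round(proj(g,c+9.9*d+[0,0,1.2]),2))
for u in(261,262,263,264): print(u,f[116:130,u].astype(int))
```

```text
225 [175.73 216.54] right r9.9 [180.67 216.41] low [175.73 221.47]
214 [177.43 216.89] right r9.9 [182.32 216.76] low [177.43 221.76]
190 [181.03 217.62] right r9.9 [185.8 217.5] low [181.03 222.38]
150 [186.64 218.77] right r9.9 [191.22 218.65] low [186.65 223.34]
113.5 [191.39 219.74] right r9.9 [195.82 219.63] low [191.41 224.16]
112.3 [191.54 219.77] right r9.9 [195.96 219.66] low [191.56 224.19]
[[197 194 196 197 197 196 195 198 195 196 190 188 186 189 193 193 197 198
  199 196]
 [194 194 196 194 192 189 187 186 182 177 167 159 157 168 180 188 194 198
  196 198]
 [189 194 194 189 180 171 163 160 152 141 125 114 116 130 153 175 191 197
  197 197]
 [176 189 185 171 152 140 130 118 105  93  85  79  80  91 122 161 188 197
  196 197]
 [156 174 165 141 120 112 101  85  74  71  68  69  64  76 108 156 189 199
  199 197]
 [132 150 138 109  94  94  89  78  71  70  74  75  72  76 106 156 187 197
  197 198]
 [100 117 110  94  88  91  88  83  82  81  90  87  82  83 110 155 188 195
  197 200]
 [ 80  87  88  88  84  89  88  86  89  94 101 103  94  91 117 158 185 196
  198 197]
 [ 71  75  76  8
[... 2466 characters left out ...]
.2747e+02 -1.1400e+00  9.0000e+00]
 [ 1.1900e+02  1.2410e+02 -1.4100e+00  1.0040e+01]
 [ 1.2000e+02  1.2072e+02 -1.0200e+00  8.9400e+00]
 [ 1.2100e+02  1.1731e+02 -9.2000e-01  8.5400e+00]
 [ 1.2200e+02  1.1389e+02 -3.0000e-01  6.7400e+00]
 [ 1.2300e+02  1.1046e+02 -3.0000e-01  5.7800e+00]]
111.5 [262.84 122.7 ] [263.15 124.77] [263.14 124.71]
112.5 [262.8  122.41] [263.11 124.48] [263.1  124.42]
113.5 [262.75 122.11] [263.07 124.19] [263.06 124.12]
261 [103 103 103 100 101  99  93 103 179 191 188 189 187 185]
262 [100 102 102 103 103 104 100 100 178 192 186 189 192 190]
263 [ 98  98  98 100 100 102  96  98 146 195 190 190 195 195]
264 [ 85  86  89  91  92  91  90  92 186 192 192 187 154 127]
```

Both views now agree within about 1 mm on hole3 at commanded (557.2, 272.6), so I set down there from clear air.

>>> play_rows --targets '[{"tx": 0, "ty": -0.05, "tz": 0, "spin": 0, "gripper": 1}, {"tx": -0.0004, "ty": -0.091, "tz": 0, "spin": 0, "gripper": 1}, {"tx": -0.0004, "ty": -0.091, "tz": 0, "spin": 0, "gripper": 1}, {"tx": -0.0004, "ty": -0.091, "tz": 0.012, "spin": 0, "gripper": 1}, {"tx": -0.0004, "ty": -0.091, "tz": 0.024, "spin": 0, "gripper": 1}, {"tx": -0.0004, "ty": -0.091, "tz": 0.034, "spin": 0, "gripper": 1}, {"tx": -0.0004, "ty": -0.091, "tz": 0.042, "spin": 0, "gripper": 1}, {"tx": -0.0004, "ty": -0.091, "tz": 0.042, "spin": 0, "gripper": 1}]'

```text
clock: 10.55
position: [557.2, 272.5, 202.8]
ee_rot: [1.0, 0.0, -0.0, 0.0]
contact_force: [-0.9, 0.1, -1.4]
gripper_width: 18.7
```

```bash
python3 look.py 10
```

```text
10.55 [557.16 272.53 202.76] [-0.87  0.06 -1.39] [-0.04   0.021  0.019] 18.69
```

No contact force now and lower than the earlier touch, so it is entering hole3. I go on gently.

>>> play_rows --targets '[{"tx": 0, "ty": 0, "tz": 0.012, "spin": 0, "gripper": 1}, {"tx": 0, "ty": 0, "tz": 0.024, "spin": 0, "gripper": 1}, {"tx": 0, "ty": 0, "tz": 0.024, "spin": 0, "gripper": 1}]'

```text
clock: 10.92
position: [557.1, 272.7, 196.6]
ee_rot: [1.0, 0.0, -0.0, 0.0]
contact_force: [0.7, 1.0, -2.5]
gripper_width: 18.6
```

>>> play_rows --targets '[{"tx": 0, "ty": 0, "tz": 0.02, "spin": 0, "gripper": 1}, {"tx": 0, "ty": 0, "tz": 0.04, "spin": 0, "gripper": 1}, {"tx": 0, "ty": 0, "tz": 0.06, "spin": 0, "gripper": 1}, {"tx": 0, "ty": 0, "tz": 0.06, "spin": 0, "gripper": 1}, {"tx": 0, "ty": 0, "tz": 0.06, "spin": 0, "gripper": 1}]'

```text
clock: 11.55
position: [557.3, 272.7, 182.0]
ee_rot: [1.0, 0.0, -0.0, 0.0]
contact_force: [0.6, 0.1, -1.3]
gripper_width: 18.4
```

```bash
python3 look.py 11 side,220,60,320,135
```

```text
11.55 [557.27 272.67 182.03] [ 0.6   0.06 -1.35] [ 0.049 -0.053  0.028] 18.39
```

View pics/side11.png

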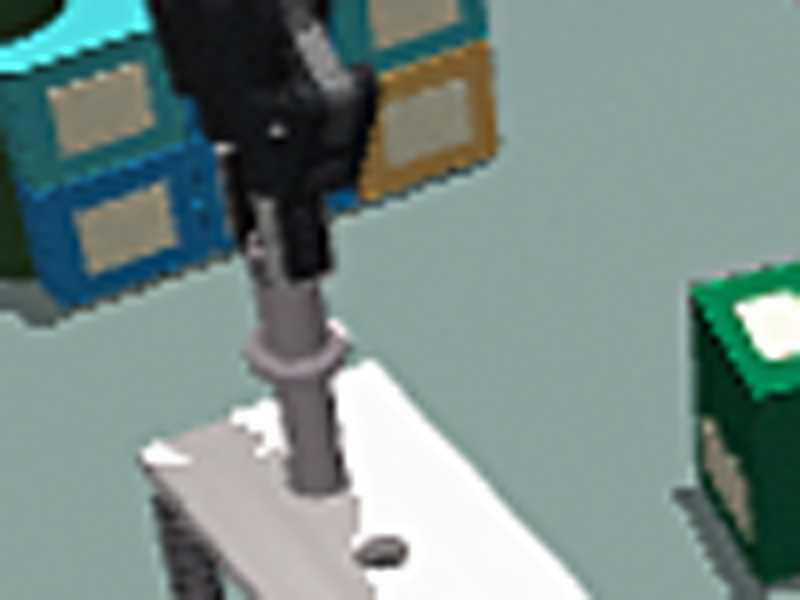

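Hole3 passes: the foot is 20+ mm through with no axial or side load. I withdraw and try the next smaller, hole2, 46 mm towards -y.

>>> play_rows --targets '[{"tx": 0, "ty": 0, "tz": -0.04, "spin": 0, "gripper": 1}, {"tx": 0, "ty": 0, "tz": -0.09, "spin": 0, "gripper": 1}, {"tx": 0, "ty": 0, "tz": -0.128, "spin": 0, "gripper": 1}, {"tx": 0, "ty": 0, "tz": -0.128, "spin": 0, "gripper": 1}, {"tx": 0.0004, "ty": 0.06, "tz": -0.128, "spin": 0, "gripper": 1}, {"tx": 0.0008, "ty": 0.13, "tz": -0.128, "spin": 0, "gripper": 1}, {"tx": 0.0008, "ty": 0.184, "tz": -0.128, "spin": 0, "gripper": 1}, {"tx": 0.0008, "ty": 0.184, "tz": -0.128, "spin": 0, "gripper": 1}, {"tx": 0.0008, "ty": 0.184, "tz": -0.128, "spin": 0, "gripper": 1}]'

```text
clock: 12.72
position: [557.6, 226.6, 214.1]
ee_rot: [1.0, 0.0, 0.0, -0.0]
contact_force: [0.7, -0.2, -2.1]
gripper_width: 18.4
```

>>> play_rows --targets '[{"tx": 0, "ty": 0, "tz": 0.012, "spin": 0, "gripper": 1}, {"tx": 0, "ty": 0, "tz": 0.024, "spin": 0, "gripper": 1}, {"tx": 0, "ty": 0, "tz": 0.034, "spin": 0, "gripper": 1}, {"tx": 0, "ty": 0, "tz": 0.042, "spin": 0, "gripper": 1}, {"tx": 0, "ty": 0, "tz": 0.042, "spin": 0, "gripper": 1}, {"tx": 0, "ty": 0, "tz": 0.042, "spin": 0, "gripper": 1}]'

```text
clock: 13.48
position: [557.9, 226.9, 204.3]
ee_rot: [1.0, 0.0, 0.001, -0.0]
contact_force: [0.9, 1.3, 3.0]
gripper_width: 18.6
```

```bash
python3 look.py 12 side,220,80,320,155
```

```text
13.475 [557.91 226.9  204.29] [0.89 1.26 3.01] [ 0.001 -0.007  0.026] 18.58
```

View pics/side12.png

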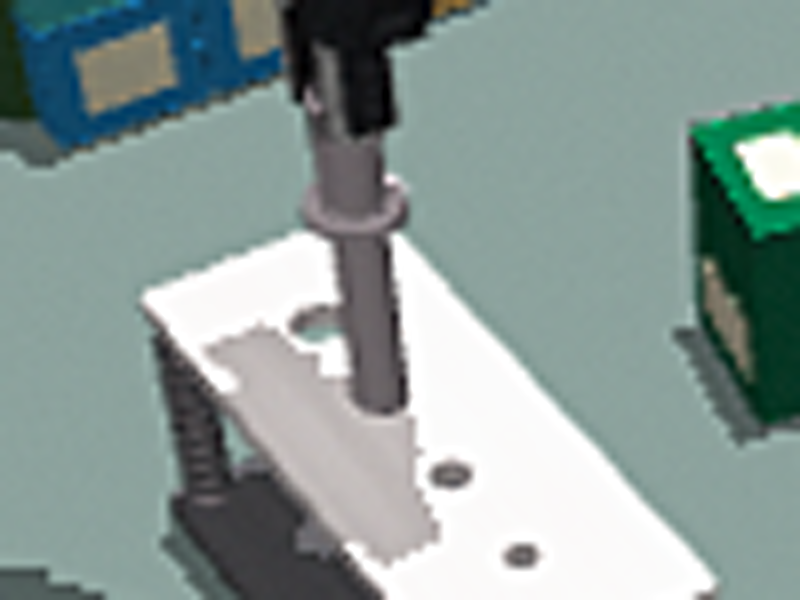

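Hole2 refuses: about 4.7 N, plate sunk about 2 mm, foot standing on the mouth at crop (380,405), torque near zero so it is centred. I press one more millimetre to confirm, then lift off.

>>> play_rows --targets '[{"tx": 0, "ty": 0, "tz": 0.004, "spin": 0, "gripper": 1}, {"tx": 0, "ty": 0, "tz": 0.006, "spin": 0, "gripper": 1}, {"tx": 0, "ty": 0, "tz": 0.006, "spin": 0, "gripper": 1}, {"tx": 0, "ty": 0, "tz": 0.006, "spin": 0, "gripper": 1}]'

```text
clock: 14.02
position: [557.8, 226.9, 202.5]
ee_rot: [1.0, 0.0, 0.0, -0.0]
contact_force: [0.1, 1.1, 4.8]
gripper_width: 18.3
```

>>> play_rows --targets '[{"tx": 0, "ty": 0, "tz": -0.016, "spin": 0, "gripper": 1}, {"tx": 0, "ty": 0, "tz": -0.042, "spin": 0, "gripper": 1}, {"tx": 0, "ty": 0, "tz": -0.042, "spin": 0, "gripper": 1}, {"tx": -0.0004, "ty": -0.06, "tz": -0.042, "spin": 0, "gripper": 1}, {"tx": -0.0008, "ty": -0.13, "tz": -0.042, "spin": 0, "gripper": 1}, {"tx": -0.0008, "ty": -0.184, "tz": -0.042, "spin": 0, "gripper": 1}, {"tx": -0.0008, "ty": -0.184, "tz": -0.042, "spin": 0, "gripper": 1}, {"tx": -0.0008, "ty": -0.184, "tz": -0.042, "spin": 0, "gripper": 1}]'

```text
clock: 15.02
position: [557.1, 272.7, 212.4]
ee_rot: [1.0, 0.0, -0.0, 0.0]
contact_force: [-0.6, -0.7, -1.3]
gripper_width: 18.5
```

Hole2 firmly refuses (about 6.5 N total, plate sunk about 3.5 mm of 10). Back over hole3, I insert it.

>>> play_rows --targets '[{"tx": 0, "ty": 0, "tz": 0.012, "spin": 0, "gripper": 1}, {"tx": 0, "ty": 0, "tz": 0.024, "spin": 0, "gripper": 1}, {"tx": 0, "ty": 0, "tz": 0.036, "spin": 0, "gripper": 1}, {"tx": 0, "ty": 0, "tz": 0.048, "spin": 0, "gripper": 1}, {"tx": 0, "ty": 0, "tz": 0.048, "spin": 0, "gripper": 1}]'

```text
clock: 15.65
position: [557.2, 272.6, 200.2]
ee_rot: [1.0, 0.0, -0.0, 0.0]
contact_force: [0.2, 0.8, -2.7]
gripper_width: 18.9
```

>>> play_rows --targets '[{"tx": 0, "ty": 0, "tz": 0.03, "spin": 0, "gripper": 1}, {"tx": 0, "ty": 0, "tz": 0.07, "spin": 0, "gripper": 1}, {"tx": 0, "ty": 0, "tz": 0.11, "spin": 0, "gripper": 1}, {"tx": 0, "ty": 0, "tz": 0.15, "spin": 0, "gripper": 1}, {"tx": 0, "ty": 0, "tz": 0.19, "spin": 0, "gripper": 1}, {"tx": 0, "ty": 0, "tz": 0.23, "spin": 0, "gripper": 1}, {"tx": 0, "ty": 0, "tz": 0.258, "spin": 0, "gripper": 1}, {"tx": 0, "ty": 0, "tz": 0.258, "spin": 0, "gripper": 1}]'

```text
clock: 16.65
position: [557.1, 272.6, 135.3]
ee_rot: [1.0, 0.0, -0.0, 0.0]
contact_force: [0.1, 0.9, -2.6]
gripper_width: 18.8
```

>>> play_rows --targets '[{"tx": 0, "ty": 0, "tz": 0.008, "spin": 0, "gripper": 1}, {"tx": 0, "ty": 0, "tz": 0.016, "spin": 0, "gripper": 1}, {"tx": 0, "ty": 0, "tz": 0.02, "spin": 0, "gripper": 1}, {"tx": 0, "ty": 0, "tz": 0.02, "spin": 0, "gripper": 1}, {"tx": 0, "ty": 0, "tz": 0.02, "spin": 0, "gripper": 1}]'

```text
clock: 17.27
position: [557.5, 272.7, 131.4]
ee_rot: [1.0, 0.0, 0.0, -0.0]
contact_force: [0.3, 0.0, -0.3]
gripper_width: 18.1
```

```bash
python3 look.py 13 side,220,80,320,155
```

```text
17.275 [557.47 272.72 131.44] [ 0.27  0.01 -0.33] [-0.    -0.144  0.037] 18.11
```

View pics/side13.png

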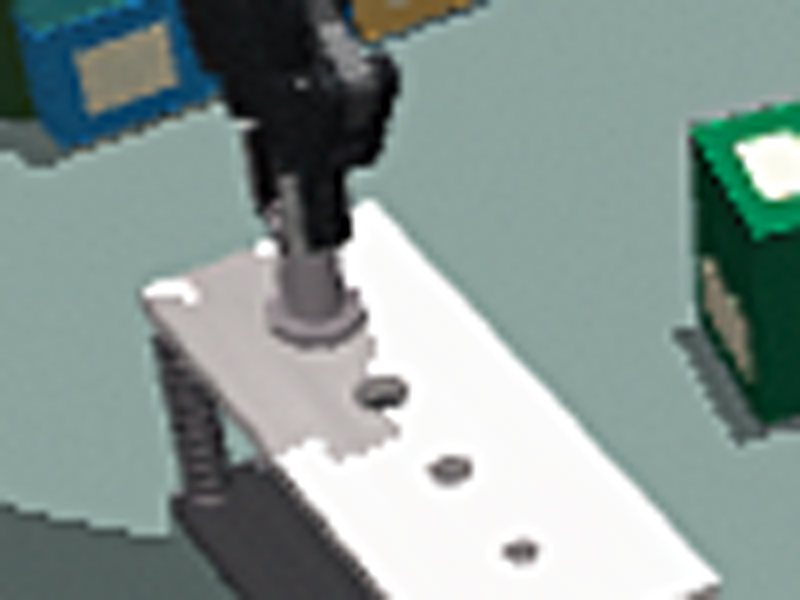

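The collar is just touching the plate (crop (318,320)). I press a hair more, then open. The fingers stay over the plate, about 8 mm above it.

>>> play_rows --targets '[{"tx": 0, "ty": 0, "tz": 0.003, "spin": 0, "gripper": 1}, {"tx": 0, "ty": 0, "tz": 0.003, "spin": 0, "gripper": 1}, {"tx": 0, "ty": 0, "tz": 0.003, "spin": 0, "gripper": 1}]'

```text
clock: 17.7
position: [557.5, 272.7, 130.6]
ee_rot: [1.0, 0.0, 0.0, -0.0]
contact_force: [0.4, -0.1, 0.4]
gripper_width: 18.3
```

>>> play_rows --targets '[{"tx": 0, "ty": 0, "tz": 0, "spin": 0, "gripper": 0.3}, {"tx": 0, "ty": 0, "tz": 0, "spin": 0, "gripper": 0}, {"tx": 0, "ty": 0, "tz": 0, "spin": 0, "gripper": -0.2}, {"tx": 0, "ty": 0, "tz": 0, "spin": 0, "gripper": -0.3}, {"tx": 0, "ty": 0, "tz": 0, "spin": 0, "gripper": -0.3}]'

```text
clock: 18.32
position: [557.2, 272.7, 130.3]
ee_rot: [1.0, 0.0, -0.0, 0.0]
contact_force: [-0.4, -0.0, 0.3]
gripper_width: 55.5
```

Released with the jaws open at 55 mm. I raise straight up and away.

>>> play_rows --targets '[{"tx": 0, "ty": 0, "tz": -0.06, "spin": 0, "gripper": -0.3}, {"tx": 0, "ty": 0, "tz": -0.16, "spin": 0, "gripper": -0.3}, {"tx": 0, "ty": 0, "tz": -0.3, "spin": 0, "gripper": -0.3}, {"tx": 0, "ty": 0, "tz": -0.45, "spin": 0, "gripper": -0.3}, {"tx": -0.3, "ty": -0.3, "tz": -0.5, "spin": 0, "gripper": -0.3}, {"tx": -0.6, "ty": -0.6, "tz": -0.5, "spin": 0, "gripper": -0.3}, {"tx": -0.6, "ty": -0.6, "tz": -0.5, "spin": 0, "gripper": -0.3}, {"tx": -0.6, "ty": -0.6, "tz": -0.5, "spin": 0, "gripper": -0.3}]'

```text
clock: 19.32
position: [405.1, 424.8, 257.0]
ee_rot: [1.0, 0.002, 0.001, -0.001]
contact_force: [0.6, -0.3, 0.0]
gripper_width: 55.4
```

```bash
python3 look.py 14 side,0,0,640,400 top,0,0,640,400; python3 look.py 15 side,220,70,320,145
python3 - <<'E'
from h import *
g=load("top",14)
f=g["frame"];print([dep(g,u,v).round(1) for u,v in((213,206),(200,206),(170,206),(250,206))])
for n in("side",):
    g=load(n,14)
    for p in((558.8,275.0,150),(558.8,275,111),(558.8,275,105)): print(np.round(proj(g,p),1))
E
```

```text
19.325 [405.14 424.77 257.04] [ 0.56 -0.33  0.01] [ 0.012 -0.068 -0.039] 55.45
19.425 [405.55 424.65 256.82] [ 0.51  0.25 -0.56] [-0.035 -0.065  0.061] 55.23
[array([587.5, 202.8, 107.1]), array([588.7, 233.4, 102.2]), array([590.2, 300.2, 105.8]), array([585.6, 119.8, 103.7])]
[257.2 106. ]
[259.  117.6]
[259.3 119.4]
```

View pics/side14.png

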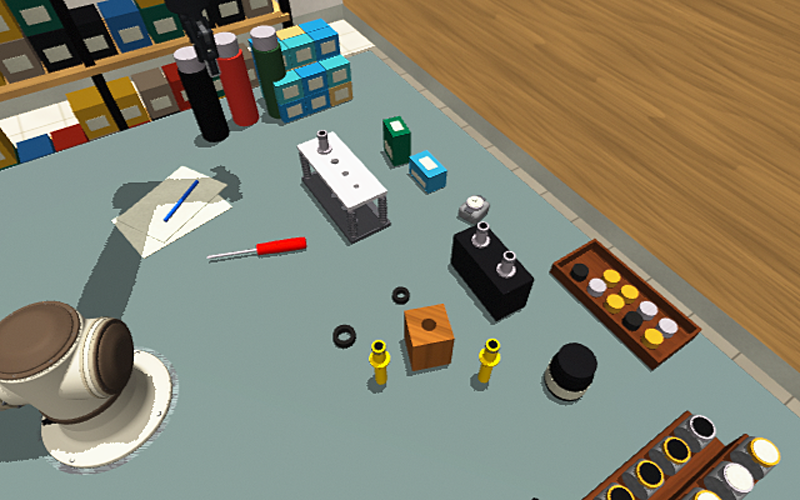

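View pics/top14.png

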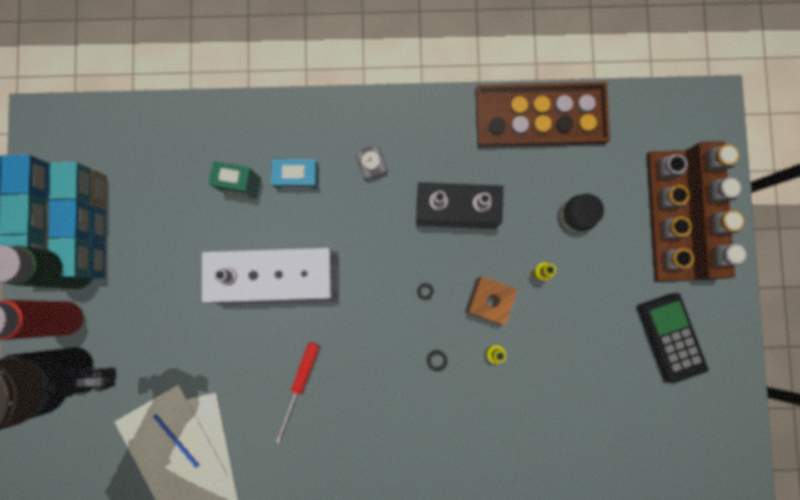

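View pics/side15.png

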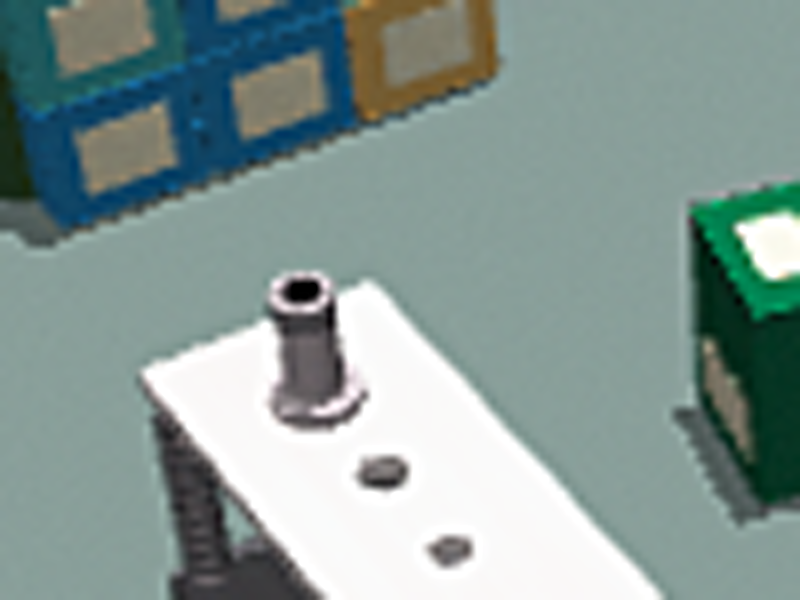

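The stem stands in hole3. Its bore is at crop (300,290), pixel (257.4,106.2), against a predicted (257.2,106.0) for fully home and upright. The collar is flat on the plate, and rack, rings, cartons and the rest are where they were.

```bash
python3 -c "
from bench import *
print(job_done())"
```

```text
the job is handed in; nothing more can be done
None
```

I drew the customer's steel stem from the wooden block and sized it: the tightest hole it passes is the widest one, hole3. It now stands released in hole3 with its collar on the plate, and the job was handed in at about 19.4 s.

- **Hole3 (passes):** the foot went more than 20 mm through with no load.
- **Hole2 (refuses):** I pressed twice, up to about 6.5 N, which sank the plate about 3.5 mm of its 10 mm. The stem was centred by the gauge's 46 mm pitch, with near-zero wrist torque.
- **Final position:** back in hole3, the force reading rose by 2–3 N when the collar met the plate. The bore's pixel matches the predicted fully home, upright position to about 0.3 px.
- **Everything else:** by eye in the last pictures, the two stock stems, the yellow look-alikes, the rings and the other things are where they were. The arm is clear, with the force reading near zero.

**What went wrong or disagreed:**
- My first set-down at hole3 was about 3 mm off. The foot rested on the plate at about 4.5 N and stuck there through two small corrections, until I lifted it clear.
- The two cameras disagreed by about 2 mm until I measured the foot over bare plate.
- The gripper read about 18.5 mm on the 22 mm head throughout. I did not find out why, but the grip held.

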